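Pack a sample vial under the cantilever tray

TASK

Lift the sample carrier's top tray until it is fully up, and find which one of the three cells below is still free of a tin. Lower the amber vial into that cell and set it down upright on the cell's floor before letting go (do not drop it in), then lower the tray fully shut over it. Do not knock over or shove the beaker, measuring cylinder or wash bottle.

Things in the scene. Friction and masses are not known exactly. Their poses are not given: they have to be found in the camera images.
- carrier: Grey plastic sample carrier fixed on the bench, 150 (x) by 186 (y) mm; origin at the centre of its underside, z up, front (-x) broadly towards the robot. Front bay, x -75 to -21: base 6 mm thick; lip, sides and dividers 4 mm thick, tops 30 mm above the bench, form three cells in a row along y. Behind it a closed housing 100 mm high. A white tray on steel side arms lies over all of it.
- cell_left (a point): Floor centre (top of the base) of the cell at the carrier's +y end: carrier x -46, y 60, z 6 mm; carrier axes. Cells are about 50 (x) by 56 (y) mm, 24 mm deep. Two cells hold a loose flat tin (42 mm across, 20 high), the free one only a loose cork pad (40 across, 4 thick). Which is free changes and is not reported: feel or look. On a tin the vial stands 16 mm too high and the tray cannot shut.
- cell_middle (a point): The same for the middle cell, at carrier x -46, y 0, z 6 mm.
- cell_right (a point): The same for the cell at the carrier's -y end, at carrier x -46, y -60, z 6 mm.
- tray_arms (a joint): Tray swing q in rad: 0 shut, 0.8135 fully up at its stop, 0 to 0.2 at the start. Arms 100 mm long keep the tray level: from shut, each tray point shifts in carrier axes by x = 100*(cos(2.943-q) - cos 2.943), z = 100*(sin(2.943-q) - sin 2.943) mm, in all 45 back (+x) and 65 up. Stiff hinges: 8 to 14 N to lift, 1 to 6 N to push down; the tray stays where it is left.
- tray_grip (a point): Middle of the tray's handle, a steel bar 12 mm thick along carrier y on posts 110 mm apart; carrier axes. Shut: carrier x -20, y 0, z 148 mm. Tray: carrier x -75 to 62 when shut, 186 wide, floor 44 and rim 24 mm below the bar's centre. Fully up, its underside is 165 mm above the bench and its front edge at carrier x -30, over the cells' rear: reach in tilted, from the front.
- vial_center (a point): Centre (half-way up) of the vial to pack: amber glass cylinder 30 mm in diameter up to 65 mm, then a black cap 26 mm in diameter; 80 mm tall overall, about 70 g, standing upright on the bench at one side (either) nearer to the robot than the carrier; z up along its axis.
- beaker: Glass beaker, 66 mm across, 85 mm high, on the bench on the other side; a bystander. Origin at the centre of its underside.
- cylinder: Measuring cylinder of clear plastic, foot 52 mm across, 130 mm tall; a bystander. Origin at the centre of its underside.
- washbottle: White plastic wash bottle, 64 mm across, 160 mm tall; a bystander. Origin at the centre of its underside.
- vial: The same vial, origin at the centre of its underside.
Not all that is in view belongs to the job. Of the things that look like the vial, take the one that is farthest from the robot's base at the start.

How it is judged (in metres and radians):
On the way, in this order (a step that is already met when the one before it is completed fails the run):
1. the tray is lifted up (swing over 0.70 rad) (value of joint tray_arms above 0.7 rad), for 0.2 s.
2. with the tray up, the vial is lowered upright to the floor of the free cell while still in the gripper (z of vial_center in the frame of carrier between 0.044 and 0.056 m and x of vial_center in the frame of carrier between -0.071 and -0.021 m and y of vial_center in the frame of carrier between -0.089 and 0.089 m and angle between vial_center's own z axis and vertical below 0.17 rad and value of joint tray_arms above 0.7 rad and contact force between the fingers and vial above 0.5 N), for 0.05 s.
3. with the tray still up, the vial is let go and stands in the cell (z of vial_center in the frame of carrier between 0.044 and 0.056 m and x of vial_center in the frame of carrier between -0.071 and -0.021 m and y of vial_center in the frame of carrier between -0.089 and 0.089 m and angle between vial_center's own z axis and vertical below 0.17 rad and value of joint tray_arms above 0.7 rad and contact force between the fingers and vial below 0.1 N), for 0.2 s.
At the end, for the whole second after the job is handed in: The vial stands in the free cell of the front bay, upright within 0.17 rad and down to within 6 mm of standing on the pad, at rest and released, and the tray is shut over it (swing below 0.04 rad, about 4 mm) (z of vial_center in the frame of carrier between 0.044 and 0.056 m and x of vial_center in the frame of carrier between -0.071 and -0.021 m and y of vial_center in the frame of carrier between -0.089 and 0.089 m and angle between vial_center's own z axis and vertical below 0.17 rad and value of joint tray_arms below 0.04 rad and linear speed of vial below 0.02 m/s and contact force between the fingers and vial below 0.1 N); the robot touches nothing.
It fails at once if the beaker is shoved more than 40 mm or tipped over (distance of beaker from where it was at the start of the episode above 0.04 m or angle between beaker's own z axis and vertical above 0.35 rad).
It fails at once if the measuring cylinder is shoved more than 40 mm or tipped over (distance of cylinder from where it was at the start of the episode above 0.04 m or angle between cylinder's own z axis and vertical above 0.35 rad).
It fails at once if the wash bottle is shoved more than 40 mm or tipped over (distance of washbottle from where it was at the start of the episode above 0.04 m or angle between washbottle's own z axis and vertical above 0.35 rad).
It also fails if it takes over 72 s, if anything falls off the work surface, if the arm or the gripper's body presses on something with over 40 N, if the wrist force passes 120 N, or if a joint passes its speed limit or range.

ROBOT

A 6-joint arm with a two-finger parallel gripper is mounted at the origin on the work surface. World frame = base frame: x ahead of the robot, y to its left, z up, the work surface at z = 0. Lengths are in mm, angles in rad, forces in N, time in s.
With the tool pointing down it reaches from about 275 to 750 mm from the base axis. Payload 10.2 kg.
Tool frame: the origin (TCP) lies midway between the tips of the shut fingers; the grasp point (between the pads) lies 19 mm behind it (ctrl.grasp_offset is the distance from the TCP to the grasp point, in mm); z points along the fingers, y is the line along which they close (so a half turn about z gives the same grasp; the last joint's range is limited). The gripper opens to 85 mm and grips with 20 to 120 N. Pads are 22 mm wide; open, the fingers measure 114 mm over their backs; the gripper's body (76 mm by 85 mm) begins 54 mm behind the grasp point. The pads swing forward as they close: fully open they stand 13 mm farther back than shut.
Start: joints at [1.116, 0.313, 1.498, -0, 1.331, -0.223], TCP at [120.621, 510.962, 231.294] pointing down, gripper open.
Joint ranges: [-2.94, 2.94], [-0.97, 2.17], [0.19, 2.56], [-1.23, 4.37], [0.02, 3.11], [-2.88, 2.88]. Speed limits (rad/s): [2.39, 2.39, 3.01, 3.14, 3.14, 3.14].

INTERFACE

Orientations are given as a unit quaternion [w, x, y, z].
In Python, from rig import ctrl, viewer, models gives the robot as it stands. The module is installed in compiled form; this text tells all that it offers.
- The arm moves only by the shell command python3 -m pendant 'ROWS' [OPENING] [FORCE]. ROWS is text: rows parted by semicolons, each of 4 numbers parted by spaces: the shift along the tool's x, y, z in m, then the turn about the tool's z in rad. In form: x y z yaw; .... A call has 1 to 10 rows; each row shifts and turns the commanded pose from where the row before left it, along the tool's axes as they then stand; what a row does not reach is not made up. A row lasts 1/8 s, in which the tool goes at most 62.5 mm and 10.7 degrees, less where a joint would pass 70% of its speed; a pose out of reach is approached as far as the arm can. A call is refused whole if a number of a shift passes 0.0625 or a number of a turn 0.188, either way. A call with a gripper value outside its range is refused whole. OPENING is the opening, from 0 (shut) to 1 (fully open), set as the call begins (- or left out, the last holds). The fingers move at their own pace and stop on an object; FORCE is the grip in N (left out, the last holds). Time passes only in rows, so rows that do not move let the fingers close. It gives the time, the measured TCP pose, the force, the opening and the grip force at its end, in the units of the state.
- ctrl.sense(): the state, without advancing time (a new reading comes with each control period).
- viewer.capture(name): name is "side" or "top" or "wrist"; returns a dict with "color" (400x640x3 uint8, red, green, blue), "vertical_fov" (degrees; the focal length in pixels is half the picture's height over the tangent of half this angle, whatever the lens; pixels are square), "cx", "cy" (the principal point, pixels), "pose" (4x4, takes a point from camera to world coordinates). Camera axes: x right, y down, z forward; pixel columns grow to the right and rows downward; lengths in mm; the calibration is good to about 2 mm. A picture is of the moment at which its call begins. There is no depth.
- ctrl.finish_job(): hands the job in; it is judged then, once.
Trained networks look in the newest picture that a camera, given by its name, has taken for a name from the list of things; names that differ only in an ending like _2 or _b are one class to them, and where a whole thing is asked for, a point or a joint stands for the part that bears it (a point fixed in the world has none). Each returns a list of dicts, best first, with "p" (0 to 1); they miss things now and then, are a little off and sometimes report something else, mostly with a low value. They report only what shows in the picture. A call takes as long as a camera call. They do not tell look-alikes from the thing itself.
- models.boxes_of(camera, query): "at" ([x, y, z] in mm, in world coordinates, good to about 4 mm: the middle of the surface that is visible of it).
The state is a dict: "time_s": time; "joints": joint angles; "dq": joint speeds; "tau": joint torques, N m; "eef_pos": TCP position; "ee_rot": TCP orientation; "force": force on the tool from outside, world axes, zero at the start; "wrist_torque": the same for the moment, N m; "grip_width": opening from 0.0 (shut) to 1.0 (fully open); "grip_force": force on a finger pad.
Only numpy, scipy, OpenCV 4.12 (cv2) and the standard library are available. Lean on these libraries where they do the work, as an engineer would, in place of code of your own. Each camera call takes 0.05 s, during which the arm holds its last target. There are 200 camera calls.

## Working session

There is one attempt and no reset: what is moved stays moved. The work goes in short steps, Python scripts to look and compute and a shell command to move; the robot and the scene stay as the last step left them, time stands still between calls to the robot, and variables do not carry over. Pictures are saved under pics/ and viewed, at most 13 in all, crops included, and the job is handed in when it is done.

```bash
mkdir -p pics; ls; cat > h.py <<'E'
import numpy as np, cv2
from rig import ctrl, viewer, models
from scipy.spatial.transform import Rotation as R
def cap(n,f=None):
    d=viewer.capture(n)
    if f: cv2.imwrite('pics/'+f,d['color'][:,:,::-1])
    return d
def K(d): return 200/np.tan(np.radians(d['vertical_fov'])/2)
def proj(d,p):
    q=np.linalg.inv(d['pose'])@np.append(p,1); return np.array([d['cx']+K(d)*q[0]/q[2],d['cy']+K(d)*q[1]/q[2]])
def ray(d,u,v,z):
    r=d['pose'][:3,:3]@np.array([(u-d['cx'])/K(d),(v-d['cy'])/K(d),1]);o=d['pose'][:3,3]
    return o+r*(z-o[2])/r[2]
def Rt():
    q=ctrl.sense()['ee_rot']; return R.from_quat([q[1],q[2],q[3],q[0]])
E
python3 - <<'E'
from h import *
for c in ['side','top']:
    d=cap(c,c+'0.png'); print(c,d['pose'].round(2).tolist(),K(d),d['cx'],d['cy'])
    for q in ['carrier','tray_grip','vial','beaker','cylinder','washbottle','cell_left','cell_middle','cell_right']:
        for b in models.boxes_of(c,q)[:4]: print(c,q,np.round(b['at']),round(b['p'],2),proj(d,b['at']).round())
s=ctrl.sense();print(s);print(Rt().as_matrix().round(3))
a=cv2.imread('pics/side0.png');b=cv2.imread('pics/top0.png')
cv2.imwrite('pics/both0.png',cv2.resize(np.vstack([a,b]),(480,600)))
E
```

```text
pics
side [[0.84, -0.37, 0.39, 170.23], [-0.53, -0.61, 0.59, -483.47], [0.02, -0.71, -0.71, 724.12], [0.0, 0.0, 0.0, 1.0]] 378.45017760017305 321.0763885859231 200.53882322706906
side carrier [637. -42. 113.] 0.94 [384. 198.]
side tray_grip [642. -25. 112.] 0.86 [381. 193.]
side vial [341. 299.  51.] 0.59 [213. 178.]
side vial [398. 196.  48.] 0.56 [249. 194.]
side vial [443. 283.  50.] 0.55 [251. 169.]
side beaker [ 481. -293.   52.] 0.68 [400. 332.]
side cylinder [ 614. -361.   40.] 0.65 [475. 329.]
side washbottle [630. 299.  84.] 0.74 [306. 135.]
side cell_left [640. -42. 108.] 0.84 [385. 199.]
side cell_middle [641. -47. 109.] 0.55 [387. 200.]
side cell_right [645. -45. 113.] 0.55 [388. 197.]
top [[0.03, -0.99, 0.12, 356.98], [-1.0, -0.02, 0.01, -1.14], [-0.0, -0.12, -0.99, 1445.14], [0.0, 0.0, 0.0, 1.0]] 480.0009697729525 314.0355086780116 203.9979872147284
top carrier [648. -20. 108.] 0.93 [325. 159.]
top tray_grip [659. -14. 108.] 0.61 [323. 155.]
top vial [346. 299.  74.] 0.6 [210. 263.]
top vial [441. 285.  75.] 0.41 [216. 229.]
top beaker [ 477. -301.   38.] 0.71 [419. 223
[... 464 characters left out ...]
1,  1.49768253e+00,  5.90439124e-06,
        1.33101196e+00, -2.23417080e-01]), 'dq': array([ 0.00061909,  0.00069748, -0.00207144, -0.00036409, -0.00035747,
       -0.0002279 ]), 'tau': array([ 4.16571311e-04, -4.12159681e+01, -2.59904838e+01, -1.19985962e-04,
        4.36276587e-04, -4.88694900e-05]), 'eef_pos': array([120.62885866, 510.96463218, 231.28605143]), 'ee_rot': array([-7.79063030e-06,  1.15638315e-01,  9.93291387e-01, -1.34560444e-05]), 'force': array([ 0.12355032, -0.51847861,  0.39116846]), 'wrist_torque': array([ 0.03644496, -0.02199028, -0.02400752]), 'grip_force': 0.0, 'grip_width': 0.9982812652714027}
[[-0.973  0.23  -0.   ]
 [ 0.23   0.973 -0.   ]
 [ 0.    -0.    -1.   ]]
```

View pics/both0.png

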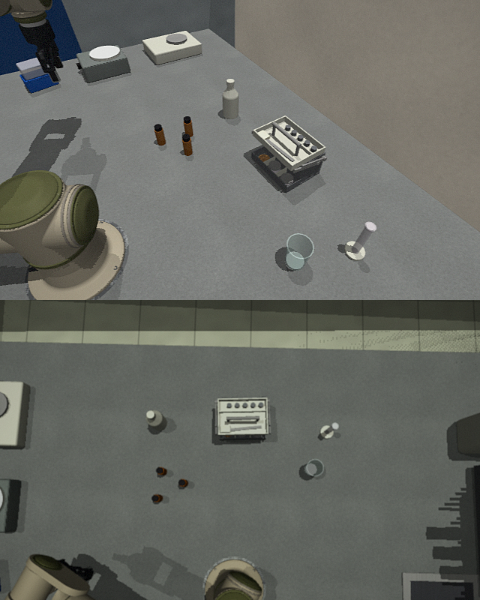

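```bash
python3 - <<'E'
import cv2,numpy as np
a=cv2.imread('pics/side0.png');b=cv2.imread('pics/top0.png')
A=cv2.resize(a[110:310,190:500],(775,500))[:, :]
A=cv2.resize(a[120:280,200:500],(750,400)); B=cv2.resize(b[120:280,190:460],(338,200))
C=cv2.resize(b[100:300,180:300],(240,200)) if 0 else None
out=np.zeros((600,750,3),np.uint8); out[:400]=A; out[400:,:338]=B; out[400:,350:750]=cv2.resize(b[200:280,180:340],(400,200))
cv2.imwrite('pics/crop0.png',out)
E
```

```text
(no output)
```

View pics/crop0.png

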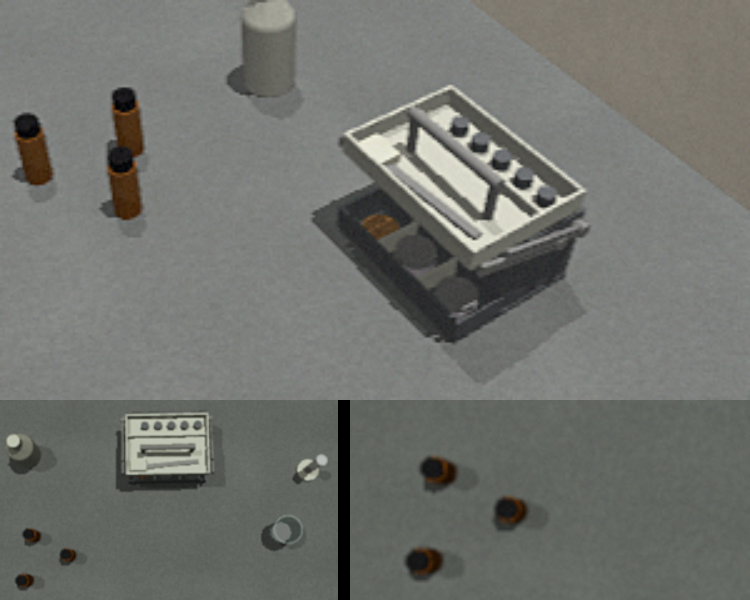

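The tray is slightly raised. Crop pixels: cork shows in the cell at (378,225), which is the +y (left) cell, and tins show in the cells at (415,250) and (458,292).

Vial candidates in the side view: (213,178), 453 mm from the base; (249,194), 443 mm; and (251,169), 525 mm. The one meant is (251,169), the farthest, at about (441,285). The crop confirms it as the upper right of the three.

Next I'll locate the handle and the carrier.

```bash
cat >> h.py <<'E'
def tri(obs):
    A=np.zeros((3,3));b=np.zeros(3)
    for d,(u,v) in obs:
        r=d['pose'][:3,:3]@np.array([(u-d['cx'])/K(d),(v-d['cy'])/K(d),1]);r/=np.linalg.norm(r)
        P=np.eye(3)-np.outer(r,r);A+=P;b+=P@d['pose'][:3,3]
    return np.linalg.solve(A,b)
def to(p):
    s=ctrl.sense();M=Rt();print('t',round(s['time_s'],2),'tcp',s['eef_pos'].round(1),'F',s['force'].round(1),'grip',round(s['grip_width'],3),round(s['grip_force'],1),'\nj',s['joints'].round(2))
    print('axes x,y,z',M.as_matrix().T.round(3).tolist())
    if p is not None: print('delta tool m',(M.inv().apply(np.array(p)-s['eef_pos'])/1000).round(4))
E
python3 - <<'E'
from h import *
s=cap('side');t=cap('top')
print('handle',tri([(s,(382.4,178.8)),(t,(323.4,157.6))]))
print('front right base corner',ray(s,379,255,0))
tc=t['color'];g=(tc.min(2)>120).astype(np.uint8);g[:, :280]=0;g[:,372:]=0;g[:130]=0;g[200:]=0
c=max(cv2.findContours(g,0,2)[0],key=cv2.contourArea);r=cv2.minAreaRect(c);print(r)
bx=cv2.boxPoints(r)
for z in (124,135,144): print(z,[ray(t,*b,z)[:2].round() .tolist() for b in bx],ray(t,*r[0],z).round())
to([620,-15,330])
E
```

```text
handle [642.71207125 -16.9744939  150.07571489]
front right base corner [ 5.89510190e+02 -1.05098141e+02 -1.13686838e-13]
((322.3830871582031, 154.30409240722656), (48.53852462768555, 70.02526092529297), 88.91908264160156)
124 [[722.0, 89.0], [730.0, -109.0], [592.0, -114.0], [583.0, 82.0]] [656. -13. 124.]
135 [[719.0, 88.0], [727.0, -108.0], [590.0, -113.0], [581.0, 81.0]] [654. -13. 135.]
144 [[716.0, 87.0], [725.0, -107.0], [588.0, -112.0], [580.0, 80.0]] [652. -13. 144.]
t 1.1 tcp [120.6 511.  231.3] F [ 0.2 -0.3  0.1] grip 0.996 0.0 
j [ 1.12  0.31  1.5  -0.    1.33 -0.22]
axes x,y,z [[-0.973, 0.23, -0.0], [0.23, 0.973, -0.0], [0.0, -0.0, -1.0]]
delta tool m [-0.6068 -0.3972 -0.0987]
```

```bash
python3 -m pendant '-0.06 -0.04 -0.03 0.15;-0.06 -0.04 -0.03 0.15;-0.06 -0.04 -0.03 0.15' 1 60; python3 -c "
from h import *
to([620,-15,330])"
```

```text
time_s: 1.48
eef_pos: [218.6, 367.8, 304.0]
ee_rot: [0.0, 0.337, 0.942, 0.0]
force: [0.4, -0.4, 1.7]
grip_width: 0.998
grip_force: 0.0
t 1.48 tcp [218.6 367.8 304. ] F [ 0.4 -0.4  1.7] grip 0.998 0.0 
j [ 0.76  0.05  1.63 -0.    1.47 -0.12]
axes x,y,z [[-0.773, 0.634, -0.0], [0.634, 0.773, 0.0], [0.0, -0.0, -1.0]]
delta tool m [-0.5531 -0.0416 -0.0259]
```

```bash
python3 -m pendant '-0.055 -0.004 -0.003 0;-0.055 -0.004 -0.003 0;-0.055 -0.004 -0.003 0;-0.055 -0.004 -0.003 0;-0.055 -0.004 -0.003 0;-0.055 -0.004 -0.003 0;-0.055 -0.004 -0.003 0;-0.055 -0.004 -0.003 0;-0.055 -0.004 -0.003 0;-0.055 -0.004 -0.003 0' >/dev/null; python3 -m pendant '0 0 0 0.168;0 0 0 0.168;0 0 0 0.168;0 0 0 0.168;0 0 0 0.168;0 0 0 0' ; python3 - <<'E'
from h import *
to([643,-17,300]); d=cap('wrist','w1.png'); print(d['pose'].round(2).tolist(),proj(d,[643,-17,150]))
for q in ['tray_grip','carrier']:
    for b in models.boxes_of('wrist',q)[:2]: print(q,np.round(b['at']),round(b['p'],2),proj(d,b['at']).round())
E
```

```text
time_s: 3.48
eef_pos: [619.6, -8.4, 333.2]
ee_rot: [-0.0, 0.689, 0.725, -0.0]
force: [-0.4, -0.9, -0.8]
grip_width: 1.001
grip_force: 0.0
t 3.48 tcp [619.6  -8.4 333.2] F [-0.4 -0.9 -0.8] grip 1.001 0.0 
j [-0.2   0.5   0.97  0.    1.67 -0.25]
axes x,y,z [[-0.05, 0.999, 0.0], [0.999, 0.05, -0.0], [-0.0, 0.0, -1.0]]
delta tool m [-0.0098  0.0229  0.0332]
[[1.0, 0.05, 0.02, 615.6], [0.05, -0.94, -0.33, 76.44], [-0.0, 0.33, -0.94, 474.89], [0.0, 0.0, 0.0, 1.0]] [339.74224457 186.95398912]
tray_grip [653.  -5. 109.] 0.65 [347. 169.]
tray_grip [658.  -3. 109.] 0.64 [351. 167.]
carrier [656.  -7. 112.] 0.56 [349. 171.]
```

View pics/w1.png

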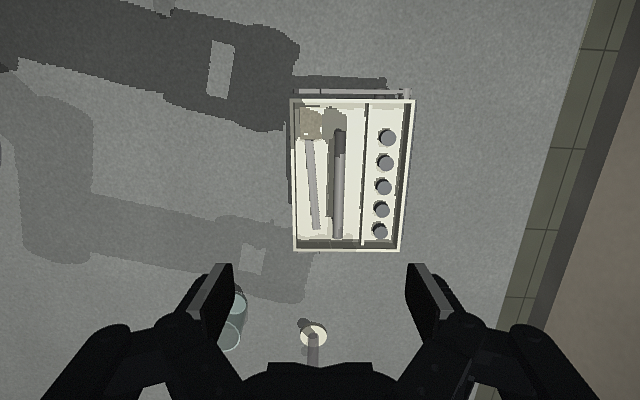

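The wrist picture shows the bar from (340,132) to (338,238) and the tray rim's front edge from (291,100) to (294,250).

```bash
python3 - <<'E'
from h import *
d=cap('wrist')
for z in (148,155): print(z,ray(d,340,132,z),ray(d,338,238,z))
for z in (126,): print(z,[ray(d,*p,z).round(1) for p in [(291,100),(414,101),(400,250),(294,250)]])
E
```

```text
148 [638.95606992  42.82255216 148.        ] [645.8480013  -80.87493977 148.        ]
155 [638.45318128  43.54244604 155.        ] [645.19754774 -77.50652696 155.        ]
126 [array([584.5,  71.9, 126. ]), array([718.9,  77.9, 126. ]), array([ 729.1, -104.3,  126. ]), array([ 592.4, -111.5,  126. ])]
```

```bash
python3 -m pendant '-0.0117 0.0218 0.04 0;0 0 0.05 0;0 0 0.05 0;0 0 0.03 0;0 0 0.02 0;0 0 0.008 0' 1 60; python3 -m pendant '0 0 0 0;0 0 0 0;0 0 0 0;0 0 0 0;0 0 0 0;0 0 0 0' 0 80; python3 -c "
from h import *
to(None)"
```

```text
time_s: 4.42
eef_pos: [641.6, -19.0, 134.2]
ee_rot: [-0.001, 0.689, 0.725, -0.0]
force: [0.0, 0.3, 1.0]
grip_width: 0.998
grip_force: 0.0
time_s: 5.18
eef_pos: [641.3, -19.1, 135.5]
ee_rot: [-0.001, 0.69, 0.724, -0.001]
force: [-5.2, -0.5, 3.0]
grip_width: 0.104
grip_force: 78.0
t 5.17 tcp [641.3 -19.1 135.5] F [-5.2 -0.5  3. ] grip 0.104 78.0 
j [-0.21  0.65  1.24 -0.    1.26 -0.26]
axes x,y,z [[-0.049, 0.999, 0.0], [0.999, 0.049, -0.002], [-0.002, -0.0, -1.0]]
```

```bash
python3 -m pendant '0 0.0028 -0.0091 0;0 0.0036 -0.0088 0;0 0.0045 -0.0085 0;0 0.0051 -0.0078 0;0 0 0 0'; python3 -m pendant '0 0.006 -0.0075 0;0 0.0066 -0.0068 0;0 0.0074 -0.0063 0;0 0.0079 -0.0055 0;0 0 0 0;0 0 0 0'
```

```text
time_s: 5.8
eef_pos: [656.8, -18.4, 169.5]
ee_rot: [-0.002, 0.69, 0.724, -0.002]
force: [-9.8, -1.5, -0.2]
grip_width: 0.108
grip_force: 79.4
time_s: 6.55
eef_pos: [685.4, -17.1, 196.6]
ee_rot: [-0.0, 0.69, 0.724, -0.001]
force: [-6.3, -1.6, 2.5]
grip_width: 0.107
grip_force: 79.7
```

```bash
python3 -m pendant '0 0.004 -0.0025 0;0 0 0 0;0 0 0 0'; python3 - <<'E'
from h import *
to(None); d=cap('side','s2.png');a=cv2.imread('pics/s2.png'); cv2.imwrite('pics/s2c.png',cv2.resize(a[110:290,300:480],(600,600)))
E
```

```text
time_s: 6.92
eef_pos: [685.7, -17.1, 196.7]
ee_rot: [-0.005, 0.69, 0.724, -0.005]
force: [-26.8, -2.9, -0.5]
grip_width: 0.108
grip_force: 79.7
t 6.92 tcp [685.7 -17.1 196.7] F [-26.8  -2.9  -0.5] grip 0.108 79.7 
j [-0.19  0.72  0.96 -0.    1.48 -0.24]
axes x,y,z [[-0.049, 0.999, 0.001], [0.999, 0.049, -0.014], [-0.014, -0.0, -1.0]]
```

View pics/s2c.png

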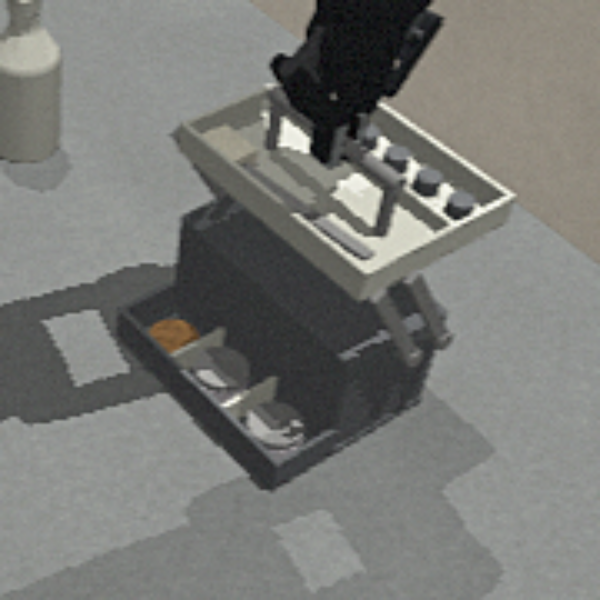

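Force rose to -27 N with no further motion, so the tray is at its stop. The picture agrees: the tray is up, with the cork pad alone in the left cell at (172,333) and tins in the other two. Releasing now.

```bash
python3 -m pendant '0 -0.004 0 0;0 0 0 0;0 0 0 0;0 0 -0.03 0;0 0 -0.06 0;0 0 -0.06 0;0 0 -0.05 0' 1 80; python3 -m pendant '0 0 0 -0.174;0 0 0 -0.174;0 0 0 -0.174;0 0 0 -0.174;0 0 0 -0.174;0 0 0 -0.174;0 0 0 -0.174;0 0 0 -0.174;0 0 0 -0.174;0 0 0 0'; python3 - <<'E'
from h import *
to(None); d=cap('side','s3.png'); print(proj(d,[611.6,39.5,10]),'cork expected at 351.6,210')
E
```

```text
time_s: 7.85
eef_pos: [685.4, -16.6, 401.4]
ee_rot: [0.001, 0.689, 0.724, 0.001]
force: [1.6, -0.2, 1.1]
grip_width: 0.999
grip_force: 0.0
time_s: 9.1
eef_pos: [686.0, -16.8, 398.3]
ee_rot: [0.0, -0.021, 1.0, -0.0]
force: [0.1, 0.6, 0.8]
grip_width: 1.002
grip_force: 0.0
t 9.1 tcp [686.  -16.8 398.3] F [0.1 0.6 0.8] grip 1.002 0.0 
j [-0.19  0.75  0.39  0.    2.   -1.81]
axes x,y,z [[-0.999, -0.043, -0.001], [-0.043, 0.999, -0.0], [0.001, -0.0, -1.0]]
[351.4463336  210.78440689] cork expected at 351.6,210
```

Carrier pose confirmed. A tilt can't be commanded directly, so I'll see whether pushing past the reach limit tilts the tool.

```bash
python3 -m pendant '-0.06 0 0 0;-0.06 0 0 0;-0.06 0 0 0;0 0 0 0'; python3 -c "
from h import *
to(None)"
```

```text
time_s: 9.65
eef_pos: [758.4, -7.3, 338.3]
ee_rot: [0.035, -0.021, 0.999, -0.001]
force: [-0.6, 0.1, 0.5]
grip_width: 1.0
grip_force: 0.0
t 9.65 tcp [758.4  -7.3 338.3] F [-0.6  0.1  0.5] grip 1.0 0.0 
j [-0.17  0.94  0.19  0.01  1.94 -1.78]
axes x,y,z [[-0.997, -0.042, -0.069], [-0.042, 0.999, -0.003], [0.069, -0.0, -0.998]]
```

It does: tilt is now 0.07 rad in the right direction. Pushing on, up and outwards.

```bash
python3 -m pendant '-0.06 0 -0.03 0;-0.06 0 -0.03 0;-0.06 0 -0.03 0;-0.06 0 -0.03 0;0 0 0 0'; python3 -c "
from h import *
to(None)"
```

```text
time_s: 10.28
eef_pos: [777.2, 3.0, 373.9]
ee_rot: [0.105, -0.022, 0.994, -0.003]
force: [-0.8, -0.2, 0.5]
grip_width: 0.998
grip_force: 0.0
t 10.28 tcp [777.2   3.  373.9] F [-0.8 -0.2  0.5] grip 0.998 0.0 
j [-0.16  0.9   0.19  0.03  1.84 -1.76]
axes x,y,z [[-0.977, -0.045, -0.209], [-0.043, 0.999, -0.011], [0.209, -0.001, -0.978]]
```

Tilt 0.21 rad and growing; continue with more upward push.

```bash
python3 -m pendant '-0.05 0 -0.05 0;-0.05 0 -0.05 0;-0.05 0 -0.05 0;-0.05 0 -0.05 0;-0.05 0 -0.05 0;-0.05 0 -0.05 0;0 0 0 0'; python3 -c "
from h import *
to(None)"
```

```text
time_s: 11.15
eef_pos: [721.7, 12.0, 526.2]
ee_rot: [0.197, -0.022, 0.98, -0.004]
force: [0.3, 0.0, 0.0]
grip_width: 1.001
grip_force: 0.0
t 11.15 tcp [721.7  12.  526.2] F [0.3 0.  0. ] grip 1.001 0.0 
j [-0.17  0.69  0.19  0.07  1.87 -1.75]
axes x,y,z [[-0.921, -0.045, -0.386], [-0.041, 0.999, -0.017], [0.387, 0.0, -0.922]]
```

```bash
python3 -m pendant '-0.06 0 -0.02 0;-0.06 0 -0.02 0;-0.06 0 -0.02 0;-0.06 0 -0.02 0;0 0 0 0'; python3 -c "
from h import *
to([441-330,285,300]);to([441,285,200])"
```

```text
time_s: 11.78
eef_pos: [743.3, 18.4, 552.1]
ee_rot: [0.264, -0.022, 0.964, -0.004]
force: [0.5, -0.3, 0.4]
grip_width: 1.005
grip_force: 0.0
t 11.78 tcp [743.3  18.4 552.1] F [ 0.5 -0.3  0.4] grip 1.005 0.0 
j [-0.16  0.68  0.19  0.09  1.75 -1.74]
axes x,y,z [[-0.86, -0.044, -0.508], [-0.04, 0.999, -0.02], [0.509, 0.003, -0.861]]
delta tool m [ 0.6601  0.2966 -0.1038]
t 11.78 tcp [743.3  18.4 552.1] F [ 0.5 -0.3  0.4] grip 1.005 0.0 
j [-0.16  0.68  0.19  0.09  1.75 -1.74]
axes x,y,z [[-0.86, -0.044, -0.508], [-0.04, 0.999, -0.02], [0.509, 0.003, -0.861]]
delta tool m [0.4271 0.2854 0.1502]
```

```bash
python3 -m pendant '0.047 0.0287 0.0123 0;0.047 0.0287 0.0123 0;0.047 0.0287 0.0123 0;0.047 0.0287 0.0123 0;0.047 0.0287 0.0123 0;0.047 0.0287 0.0123 0;0.047 0.0287 0.0123 0;0.047 0.0287 0.0123 0;0.047 0.0287 0.0123 0;0 0 0 0'; python3 - <<'E'
from h import *
to([388.5,285,165]); d=cap('wrist','w4.png'); s=cap('side');
print(proj(d,[443,285,40]),proj(d,[443,285,80]),proj(d,[443,285,0]))
for c in ('wrist','side'):
  for b in models.boxes_of(c,'vial')[:4]: print(c,np.round(b['at']),round(b['p'],2),proj(d if c=='wrist' else s,b['at']).round())
print(d['pose'][:3,3])
E
```

```text
time_s: 13.02
eef_pos: [450.8, 242.7, 261.1]
ee_rot: [0.261, -0.023, 0.965, -0.004]
force: [0.2, 0.4, 1.3]
grip_width: 0.998
grip_force: 0.0
t 13.03 tcp [450.8 242.7 261.1] F [0.2 0.4 1.3] grip 0.998 0.0 
j [ 0.35  0.04  1.84 -0.24  0.77 -1.14]
axes x,y,z [[-0.863, -0.046, -0.503], [-0.042, 0.999, -0.019], [0.503, 0.005, -0.864]]
delta tool m [0.1002 0.0467 0.0519]
[366.49984199  64.6264214 ] [370.07109584  84.95645868] [363.49814134  47.53867328]
wrist [400. 210.  76.] 0.96 [286.  28.]
wrist [438. 293.  68.] 0.69 [378.  74.]
side [444. 283.  54.] 0.76 [251. 168.]
side [339. 298.  50.] 0.69 [212. 179.]
side [404. 196.  47.] 0.65 [251. 193.]
side [663. -38. 106.] 0.39 [391. 195.]
[306.10095371 238.43061176 340.79169414]
```

View pics/w4.png

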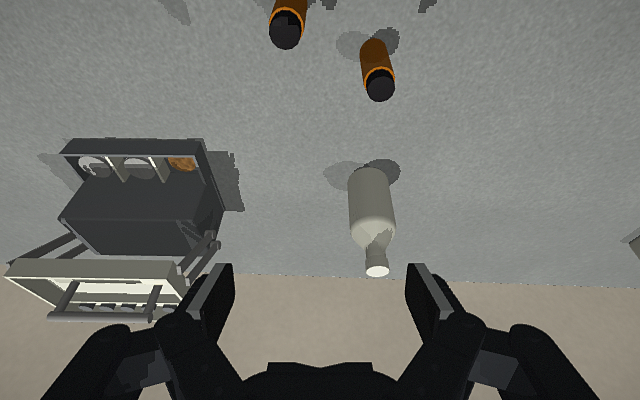

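The target vial shows with its cap at (379,86), the nearest of the three to the wash bottle. Ray-casting the cap:

```bash
python3 - <<'E'
from h import *
w=cap('wrist');t=cap('top');s=cap('side')
print(ray(w,379,87,80)); 
for c,d in (('top',t),('side',s)):
    im=cv2.cvtColor(d['color'],cv2.COLOR_RGB2HSV); u,v=(proj(d,[443,286,40])).astype(int)
    m=((im[:,:,1]>130)&(im[:,:,0]<20)&(im[:,:,2]>40)).astype(np.uint8)
    sub=m[v-16:v+17,u-14:u+15]; ys,xs=np.nonzero(sub); print(c,u,v,len(xs),(xs.mean()+u-14).round(1),(ys.mean()+v-16).round(1), ray(d,xs.mean()+u-14,ys.mean()+v-16,32))
to([389,286,150])
E
```

```text
[451.54245772 293.12817698  80.        ]
top 218 229 14 217.1 225.5 [455.18639281 291.50549323  32.        ]
side 250 170 166 251.1 171.9 [445.53805589 290.19797285  32.        ]
t 13.38 tcp [454.2 241.2 264.1] F [-0.2  0.1 -0.2] grip 0.997 0.0 
j [ 0.34  0.04  1.83 -0.24  0.78 -1.14]
axes x,y,z [[-0.861, -0.041, -0.508], [-0.037, 0.999, -0.018], [0.508, 0.004, -0.861]]
delta tool m [0.1122 0.0492 0.0653]
```

```bash
python3 -m pendant '0.04 0.0176 0 0;0.04 0.0176 0.01 0;0.032 0.0176 0.035 0;0 0 0.047 0;0 0 0 0;0 0 0 0'; python3 - <<'E'
from h import *
to([458.7,290,32.2]); d=cap('wrist','w5.png')
s=cap('side')
print(proj(d,[447,290,80]),proj(d,[447,290,0]))
for c in ('wrist',):
  for b in models.boxes_of(c,'vial')[:4]: print(c,np.round(b['at']),round(b['p'],2),proj(d,b['at']).round())
E
```

```text
time_s: 14.12
eef_pos: [402.2, 290.0, 128.0]
ee_rot: [0.264, -0.021, 0.964, -0.003]
force: [0.1, 0.0, 1.9]
grip_width: 0.998
grip_force: 0.0
t 14.12 tcp [402.2 290.  128. ] F [0.1 0.  1.9] grip 0.998 0.0 
j [ 0.52  0.22  2.03 -0.57  0.48 -0.64]
axes x,y,z [[-0.86, -0.041, -0.508], [-0.038, 0.999, -0.017], [0.508, 0.004, -0.861]]
delta tool m [ 0.     -0.0005  0.1112]
[317.94475116 237.49555586] [319.80983634 164.80034684]
wrist [434. 296.  57.] 0.9 [328. 203.]
wrist [331. 307.  62.] 0.62 [362.  79.]
wrist [395. 213.  56.] 0.57 [205. 160.]
```

View pics/w5.png

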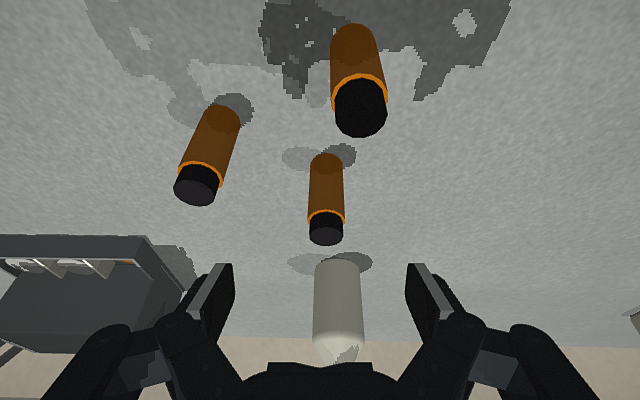

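The target's cap top centre is near (326,236), against a prediction of (318,237).

```bash
python3 - <<'E'
from h import *
d=cap('wrist'); print(ray(d,326,236,80),ray(d,326,162,0)); to(None)
E
```

```text
[444.9647531  296.23840106  80.        ] [4.43487708e+02 2.95863144e+02 2.84217094e-14]
t 14.32 tcp [401.9 290.3 128. ] F [-0.6  0.   0.2] grip 1.002 0.0 
j [ 0.52  0.22  2.03 -0.57  0.48 -0.64]
axes x,y,z [[-0.86, -0.042, -0.509], [-0.039, 0.999, -0.017], [0.509, 0.005, -0.861]]
```

```bash
python3 -m pendant '0.0015 0.0045 0.02 0;0 0 0.03 0;0 0 0.03 0;0 0 0.02 0;0 0 0.01 0;0 0 0 0' 1 40; python3 -m pendant '0 0 0 0;0 0 0 0;0 0 0 0;0 0 0 0;0 0 0 0;0 0 0 0' 0 40; python3 - <<'E'
from h import *
to(None); s=cap('side','s6.png'); a=cv2.imread('pics/s6.png'); w=cap('wrist','w6.png'); b=cv2.imread('pics/w6.png')
cv2.imwrite('pics/c6.png',np.vstack([cv2.resize(a[110:210,190:350],(480,300)),cv2.resize(b,(480,300))]))
E
```

```text
time_s: 15.08
eef_pos: [456.2, 294.9, 31.1]
ee_rot: [0.263, -0.021, 0.965, -0.004]
force: [-0.3, 0.6, 0.4]
grip_width: 1.001
grip_force: 0.0
time_s: 15.82
eef_pos: [456.2, 295.3, 31.5]
ee_rot: [0.263, -0.021, 0.964, -0.003]
force: [-2.6, 0.8, 5.9]
grip_width: 0.338
grip_force: 39.2
t 15.82 tcp [456.2 295.3  31.5] F [-2.6  0.8  5.9] grip 0.338 39.2 
j [ 0.47  0.49  1.98 -0.91  0.29 -0.32]
axes x,y,z [[-0.86, -0.042, -0.508], [-0.039, 0.999, -0.017], [0.508, 0.005, -0.861]]
```

View pics/c6.png

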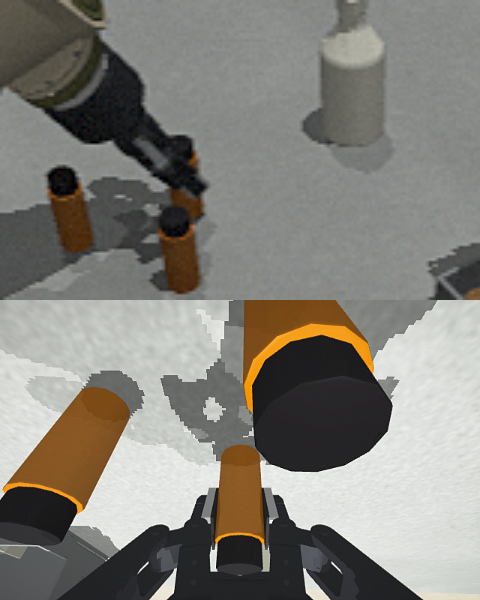

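The vial is held well, upright at 40 N between the pads. Lifting, then moving to the front of the carrier.

```bash
python3 -m pendant '-0.018 -0.0006 -0.0315 0;-0.019 -0.0006 -0.0315 0;-0.019 -0.0006 -0.0315 0;-0.0092 -0.0328 0.006 0;-0.0092 -0.0328 0.006 0;-0.0092 -0.0328 0.006 0;-0.0092 -0.0328 0.006 0'; python3 -m pendant '-0.0092 -0.0328 0.006 0;-0.0092 -0.0328 0.006 0;-0.0092 -0.0328 0.006 0;-0.0092 -0.0328 0.006 0;0 0 0 0' ; python3 - <<'E'
from h import *
to([554.3,36.1,80]);to([617,39.4,80])
E
```

```text
time_s: 16.8
eef_pos: [505.3, 164.6, 140.8]
ee_rot: [0.262, -0.021, 0.965, -0.004]
force: [0.6, 0.1, -1.7]
grip_width: 0.343
grip_force: 39.9
time_s: 17.42
eef_pos: [554.5, 34.5, 141.1]
ee_rot: [0.263, -0.02, 0.965, -0.004]
force: [-0.7, 0.2, -1.1]
grip_width: 0.343
grip_force: 39.9
t 17.43 tcp [554.5  34.5 141.1] F [-0.7  0.2 -1.1] grip 0.343 39.9 
j [-0.2   0.26  1.94  0.25  0.43 -2.  ]
axes x,y,z [[-0.861, -0.04, -0.506], [-0.036, 0.999, -0.018], [0.507, 0.003, -0.862]]
delta tool m [0.0311 0.0027 0.0526]
t 17.43 tcp [554.5  34.5 141.1] F [-0.7  0.2 -1.1] grip 0.343 39.9 
j [-0.2   0.26  1.94  0.25  0.43 -2.  ]
axes x,y,z [[-0.861, -0.04, -0.506], [-0.036, 0.999, -0.018], [0.507, 0.003, -0.862]]
delta tool m [-0.0231  0.0038  0.0843]
```

```bash
python3 -m pendant '0.0155 0.001 0.0265 0;0.0155 0.001 0.0265 0;0 0 0 0;0 0 0 0' ; python3 - <<'E'
from h import *
to([617,39.4,80]); p=ctrl.sense()['eef_pos']; d=cap('side','s7.png'); a=cv2.imread('pics/s7.png')
for z in (0,80):
    q=p+[-11.7,0,-31.5+z]; u=proj(d,q); print(z,u); cv2.circle(a,tuple(u.round().astype(int)),1,(0,255,0),-1)
cv2.circle(a,tuple(proj(d,[611.6-2,39.5,10]).round().astype(int)),1,(0,0,255),-1)
w=cap('wrist','w7.png'); b=cv2.imread('pics/w7.png')
cv2.imwrite('pics/c7.png',np.vstack([cv2.resize(a[130:250,280:440],(400,300),interpolation=0),cv2.resize(b,(480,300))[:,40:440]]))
E
```

```text
time_s: 17.92
eef_pos: [554.7, 37.6, 81.0]
ee_rot: [0.263, -0.021, 0.964, -0.004]
force: [0.0, 0.3, -0.1]
grip_width: 0.339
grip_force: 39.8
t 17.93 tcp [554.7  37.6  81. ] F [ 0.   0.3 -0.1] grip 0.339 39.8 
j [-0.19  0.37  1.99  0.38  0.28 -2.14]
axes x,y,z [[-0.86, -0.043, -0.508], [-0.039, 0.999, -0.018], [0.508, 0.004, -0.861]]
delta tool m [-0.0532 -0.0007  0.0325]
0 [330.39196815 210.74297254]
80 [331.68141277 186.89441733]
```

View pics/c7.png

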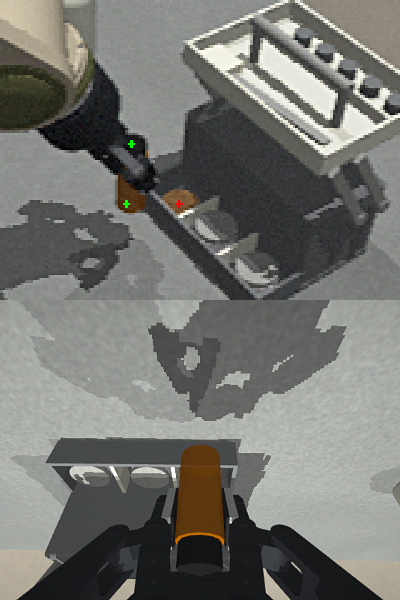

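```bash
python3 -m pendant '-0.0136 0 0.008 0;-0.0136 0 0.008 0;-0.0136 0 0.008 0;-0.0136 0 0.008 0;0 0 0 0;0 0 0 0' ; python3 - <<'E'
from h import *
to([618,39.4,45]); p=ctrl.sense()['eef_pos']; d=cap('side','s8.png'); a=cv2.imread('pics/s8.png')
for z in (0,80):
    u=proj(d,p+[-10,0,-31.5+z]); cv2.circle(a,tuple(u.round().astype(int)),1,(0,255,0),-1)
cv2.imwrite('pics/c8.png',cv2.resize(a[130:250,300:460],(640,480),interpolation=0))
E
```

```text
time_s: 18.77
eef_pos: [616.9, 39.7, 80.2]
ee_rot: [0.263, -0.021, 0.965, -0.004]
force: [0.4, -0.5, -0.8]
grip_width: 0.34
grip_force: 39.8
t 18.77 tcp [616.9  39.7  80.2] F [ 0.4 -0.5 -0.8] grip 0.34 39.8 
j [-0.16  0.48  1.81  0.26  0.34 -2.  ]
axes x,y,z [[-0.861, -0.043, -0.507], [-0.039, 0.999, -0.018], [0.507, 0.004, -0.862]]
delta tool m [0.0169 0.0003 0.0309]
```

View pics/c8.png

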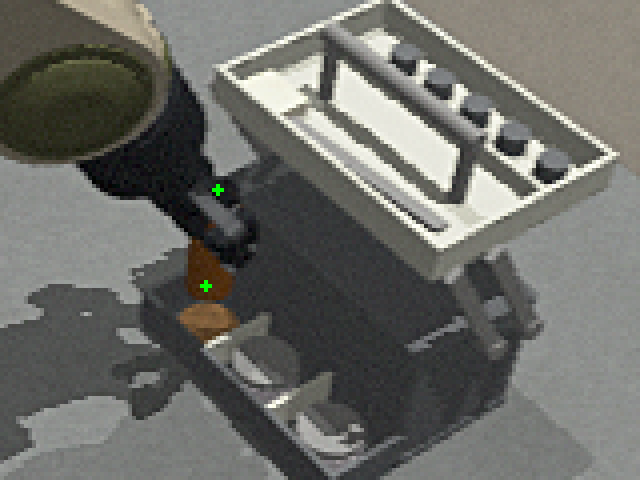

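The vial hangs over the cork cell, its base at (208,288) above the cork at (208,320), clear of the tray. Lowering.

```bash
python3 -m pendant '0.0051 0.0002 0.0086 0;0.0051 0.0002 0.0086 0;0.0051 0.0002 0.0086 0;0.001 0 0.0017 0;0 0 0 0;0 0 0 0'; python3 -m pendant '0.001 0 0.0017 0;0 0 0 0;0 0 0 0'; python3 -m pendant '0.001 0 0.0017 0;0 0 0 0;0 0 0 0'
```

```text
time_s: 19.58
eef_pos: [617.5, 39.6, 48.3]
ee_rot: [0.263, -0.021, 0.965, -0.004]
force: [-0.7, -0.2, -0.9]
grip_width: 0.336
grip_force: 39.8
time_s: 19.95
eef_pos: [617.3, 39.6, 46.0]
ee_rot: [0.263, -0.021, 0.965, -0.004]
force: [0.6, 0.3, -0.5]
grip_width: 0.345
grip_force: 39.8
time_s: 20.32
eef_pos: [617.3, 39.6, 44.0]
ee_rot: [0.263, -0.021, 0.965, -0.004]
force: [0.1, -0.8, -0.4]
grip_width: 0.34
grip_force: 39.8
```

```bash
python3 -m pendant '0.001 0 0.0017 0;0 0 0 0;0 0 0 0'; python3 -m pendant '0.0008 0 0.0013 0;0 0 0 0;0 0 0 0'
```

```text
time_s: 20.7
eef_pos: [617.3, 39.5, 42.0]
ee_rot: [0.263, -0.021, 0.965, -0.004]
force: [-0.0, 0.2, -1.2]
grip_width: 0.338
grip_force: 39.8
time_s: 21.08
eef_pos: [617.7, 39.5, 41.5]
ee_rot: [0.264, -0.021, 0.964, -0.004]
force: [-4.8, 0.4, 9.0]
grip_width: 0.344
grip_force: 41.2
```

Touchdown at the expected height (9 N). Opening and backing out.

```bash
python3 -m pendant '0 0 0 0;0 0 0 0;0 0 0 0;0 0 0 0;0 0 0 0' 0.75; python3 -m pendant '0 0 -0.01 0;0 0 -0.03 0;0 0 -0.04 0;0.02 0 -0.05 0;0.02 0 -0.05 0;0 0 0 0;0 0 0 0'; python3 - <<'E'
from h import *
to(None); d=cap('side','s9.png'); a=cv2.imread('pics/s9.png'); w=cap('wrist','w9.png')
cv2.imwrite('pics/c9.png',cv2.resize(a[130:250,300:460],(640,480),interpolation=0))
E
```

```text
time_s: 21.7
eef_pos: [617.2, 39.5, 40.4]
ee_rot: [0.263, -0.021, 0.965, -0.004]
force: [0.1, -0.5, 0.3]
grip_width: 0.751
grip_force: 0.0
time_s: 22.58
eef_pos: [491.8, 37.0, 175.4]
ee_rot: [0.263, -0.021, 0.965, -0.004]
force: [0.3, 0.2, -0.1]
grip_width: 0.752
grip_force: 0.0
t 22.57 tcp [491.8  37.  175.4] F [ 0.3  0.2 -0.1] grip 0.752 0.0 
j [-0.23  0.07  2.06  0.25  0.5  -2.03]
axes x,y,z [[-0.861, -0.042, -0.507], [-0.038, 0.999, -0.018], [0.507, 0.004, -0.862]]
```

View pics/c9.png

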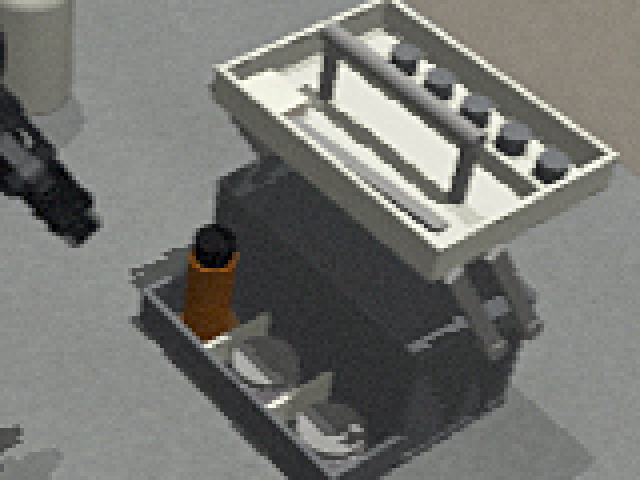

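The vial stands upright and released in the left cell: base on the cork at about (210,330), cap at (215,245), tray still up. I'll grip the handle again with the tilted tool turned a quarter, then lower the tray along its arc.

```bash
python3 -m pendant '-0.046 -0.0155 -0.007 0;-0.046 -0.0155 -0.007 0;-0.046 -0.0155 -0.007 0;-0.046 -0.0155 -0.007 0;0 0 0 0' 0.5 80 >/dev/null; python3 -m pendant '0 0 0 0.174;0 0 0 0.174;0 0 0 0.174;0 0 0 0.174;0 0 0 0.174;0 0 0 0.174;0 0 0 0.174;0 0 0 0.174;0 0 0 0.174;0 0 0 0' ; python3 -c "
from h import *
to([693.6,-17,199.2])"
```

```text
time_s: 24.55
eef_pos: [637.7, -16.8, 291.9]
ee_rot: [0.188, 0.665, 0.699, 0.182]
force: [-0.5, -0.2, -0.2]
grip_width: 0.499
grip_force: 0.0
t 24.55 tcp [637.7 -16.8 291.9] F [-0.5 -0.2 -0.2] grip 0.499 0.0 
j [-0.27  0.26  1.5   0.18  0.88 -0.4 ]
axes x,y,z [[-0.045, 0.999, -0.02], [0.862, 0.049, 0.504], [0.505, 0.005, -0.863]]
delta tool m [-0.0008  0.0015  0.1083]
```

```bash
python3 -m pendant '0 0.0015 0.03 0;0 0 0.03 0;0 0 0.025 0;0 0 0.015 0;0 0 0.008 0;0 0 0 0'; python3 -m pendant '0 0 0 0;0 0 0 0;0 0 0 0;0 0 0 0;0 0 0 0' 0 80;  python3 -c "
from h import *
to(None)
s=cap('side','s10.png')
a=cv2.imread('pics/s10.png');cv2.imwrite('pics/c10.png',cv2.resize(a[110:250,300:480],(720,560)))"
```

```text
time_s: 25.3
eef_pos: [694.2, -16.6, 201.4]
ee_rot: [0.189, 0.665, 0.699, 0.183]
force: [-0.1, 0.2, -0.2]
grip_width: 0.498
grip_force: 0.0
time_s: 25.92
eef_pos: [692.5, -16.7, 201.4]
ee_rot: [0.187, 0.666, 0.699, 0.181]
force: [-16.1, -2.0, 4.9]
grip_width: 0.107
grip_force: 78.2
t 25.93 tcp [692.5 -16.7 201.4] F [-16.1  -2.    4.9] grip 0.107 78.2 
j [-0.24  0.45  1.47  0.19  0.71 -0.4 ]
axes x,y,z [[-0.044, 0.999, -0.02], [0.863, 0.048, 0.503], [0.503, 0.005, -0.864]]
```

```bash
python3 -m pendant '0 -0.0101 0.0008 0;0 -0.01 0.0018 0;0 -0.0098 0.0029 0;0 -0.0094 0.0039 0;0 0 0 0'; python3 -m pendant '0 -0.009 0.0048 0;0 -0.0084 0.0057 0;0 -0.0078 0.0064 0;0 -0.0071 0.0072 0;0 0 0 0;0 0 0 0'
```

```text
time_s: 26.6
eef_pos: [663.7, -18.0, 174.2]
ee_rot: [0.188, 0.665, 0.699, 0.183]
force: [-16.1, 0.4, 10.0]
grip_width: 0.107
grip_force: 80.0
time_s: 27.35
eef_pos: [647.4, -18.8, 136.1]
ee_rot: [0.187, 0.665, 0.699, 0.182]
force: [-19.4, 3.9, 12.0]
grip_width: 0.106
grip_force: 80.3
```

```bash
python3 -m pendant '0 -0.001 0.0017 0;0 -0.001 0.0017 0;0 0 0 0;0 0 0 0'; python3 -c "
from h import *
to(None)"
```

```text
time_s: 27.85
eef_pos: [647.9, -18.8, 135.6]
ee_rot: [0.188, 0.665, 0.699, 0.183]
force: [-41.0, 3.9, 38.6]
grip_width: 0.106
grip_force: 84.6
t 27.85 tcp [647.9 -18.8 135.6] F [-41.    3.9  38.6] grip 0.106 84.6 
j [-0.27  0.44  1.68  0.28  0.52 -0.53]
axes x,y,z [[-0.045, 0.999, -0.02], [0.861, 0.049, 0.506], [0.507, 0.006, -0.862]]
```

Seated at the lower stop: 39 N down with no motion. Easing off, releasing and backing away.

```bash
python3 -m pendant '0 0.0015 -0.0015 0;0 0 0 0;0 0 0 0;0 0 0 0;0 0 0 0' 0.5; python3 -m pendant '0 0 -0.02 0;0 0 -0.04 0;0 0 -0.05 0;0 0 -0.05 0;0 0 0 0;0 0 0 0'; python3 - <<'E'
from h import *
to(None); d=cap('side','s11.png'); a=cv2.imread('pics/s11.png')
cv2.imwrite('pics/c11.png',cv2.resize(a[130:250,300:460],(640,480),interpolation=0))
E
```

```text
time_s: 28.48
eef_pos: [650.1, -19.9, 134.2]
ee_rot: [0.189, 0.666, 0.699, 0.183]
force: [0.0, 0.7, -0.6]
grip_width: 0.497
grip_force: 0.0
time_s: 29.22
eef_pos: [568.9, -20.6, 271.7]
ee_rot: [0.188, 0.666, 0.699, 0.183]
force: [0.2, 0.9, -1.2]
grip_width: 0.501
grip_force: 0.0
t 29.23 tcp [568.9 -20.6 271.7] F [ 0.2  0.9 -1.2] grip 0.501 0.0 
j [-0.32  0.12  1.73  0.23  0.8  -0.48]
axes x,y,z [[-0.043, 0.999, -0.02], [0.861, 0.047, 0.506], [0.506, 0.004, -0.862]]
```

View pics/c11.png

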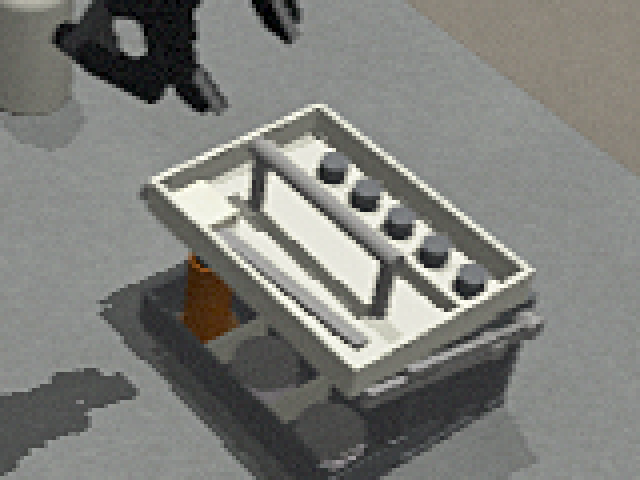

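```bash
python3 - <<'E'
from h import *
d=cap('side')
c=np.array([660.5,-18.1,0]);Rz=R.from_euler('z',.05)
for q in (0,.04,.08,.12,.8135):
    sh=100*np.array([np.cos(2.943-q)-np.cos(2.943),0,np.sin(2.943-q)-np.sin(2.943)])
    f=lambda p:proj(d,c+Rz.apply(np.array(p)+sh)).round(1)
    print(q,'bar',f([-20,0,148]),'rim front L,R',f([-75,93,124]),f([-75,-93,124]),'rear R',f([62,-93,124]))
def px(x,y):return (300+x/4,130+y/4)
print('seen shut bar',px(327,203),'L',px(150,185),'R',px(353,368),'rearR',px(533,270)); print('seen up bar',px(404,82.5),'L',px(216,68),'R',px(435,248),'rearR',px(617,155))
E
```

```text
0 bar [381.3 180.4] rim front L,R [337.1 174.9] [389.6 222.7] rear R [434.1 197.5]
0.04 bar [381.8 179. ] rim front L,R [337.5 173.5] [390.1 221.3] rear R [434.7 196.1]
0.08 bar [382.4 177.5] rim front L,R [337.9 172.2] [390.8 219.9] rear R [435.5 194.7]
0.12 bar [383.  176.1] rim front L,R [338.4 170.8] [391.4 218.5] rear R [436.2 193.3]
0.8135 bar [400.5 150.9] rim front L,R [353.9 146.8] [410.5 192.5] rear R [455.  168.4]
seen shut bar (381.75, 180.75) L (337.5, 176.25) R (388.25, 222.0) rearR (433.25, 197.5)
seen up bar (401.0, 150.625) L (354.0, 147.0) R (408.75, 192.0) rearR (454.25, 168.75)
```

The pixel positions match q ≈ 0, so the tray is shut. The vial stands under it and the robot is clear.

```bash
python3 -c "
from rig import ctrl
print(ctrl.finish_job())"
```

```text
the job is handed in; nothing more can be done
None
```

The amber vial stands upright on the cork pad in the left (+y) cell, released, with the tray fully shut over it; I handed the job in at about 29 s, and no verdict came back.

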